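# Turn the bamboo jar to the scanner and scan it

### The job

The marked bamboo jar stands in the round nest of the inclined scan station. Turn it so that the burnt-in mark on its wall faces straight at the window of the scanner block, leave it seated in the nest and let go; only then push the scan key fully down and let it come up again. Do not press the key while the mark is turned away, and leave the other jars and the bottle where they stand.

Things in the scene. Friction and masses are not known exactly. Their poses are not given: they have to be found in the camera images.
- cradle: fixed inclined aluminium plate, 130 x 190 mm. Origin: centre of the round nest on its top surface, 66 mm above the bench. z: the plate's normal, leaning 30 degrees from vertical back towards the robot (the jar stands and turns on this axis); y: level, from nest to scanner; x: up the slope. Nest: grey ring on the plate, 8 mm high, 61 mm inside, 75 mm outside. Place and yaw vary
- window (a point): centre of the glass window of the scanner, a black block fixed on the plate (62 mm along the cradle's x, 36 mm along y, 46 mm high along z). The window is on its face towards the jar, at x 0, y 82, z 26 mm in the cradle's frame; axes as the cradle's
- jar: loose closed bamboo jar with a pale round inlay in its lid (one piece), a plain cylinder 56 mm in diameter, 62 mm high, about 0.16 kg, square on the inclined plate in the nest with 2.5 mm play all round, so leaning 30 degrees. Origin: centre of its underside; z: its axis, to the lid; x: from the axis to the mark. Gripped, it can be twisted about its axis in the nest
- mark (a point): centre of the dark burnt-in square, 17 mm wide and 24 mm high, on the jar's wall, 28 mm from the axis and 26 mm above the underside; a dark bar 20 x 10 mm on the lid's top runs inward from the rim above the same side. The axes are the jar's
- key (a joint): travel of the scan key (m): 0 up, 0.006 fully down; sprung, about 5 N fully down, comes up by itself
- key_top (a point): centre of the top of the scan key: a black round push button of 44 mm diameter in a grey housing fixed on the bench to the right of the station; it is pressed straight down
- tall_jar: bystander: loose closed bamboo jar without a mark, 56 mm in diameter, 75 mm high; origin at the centre of its underside
- short_jar: bystander: loose closed bamboo jar without a mark, 66 mm in diameter, 42 mm high; origin at the centre of its underside
- bottle: bystander: loose amber bottle, 44 mm in diameter, 120 mm high; origin at the centre of its underside
There are look-alikes about, which are no part of the job. Of the things that look like the part that bears key, take the one that is nearest to the robot's base at the start.

How it is judged:
By the outcome, as a careful person would: the job done as asked, in the order asked, and still so for the second after the job is handed in, with the robot touching nothing.
It also fails if it takes over 51 s, if anything falls off the work surface, if the arm or the gripper's body presses on something with over 40 N, if the wrist force passes 120 N, or if a joint passes its speed limit or range.

### The arm

A 7-joint arm with a two-finger parallel gripper is mounted at the origin on the work surface. World frame = base frame: x ahead of the robot, y to its left, z up, the work surface at z = 0. Lengths are in m, angles in degrees, forces in N, time in s.
With the tool pointing down it reaches from about 0.4 to 0.875 m from the base axis. Payload 19.3 kg.
Tool frame: the origin (TCP) lies midway between the tips of the shut fingers; the grasp point (between the pads) lies 19 mm behind it; z points along the fingers, y is the line along which they close (so a half turn about z gives the same grasp; the last joint's range is limited). The gripper opens to 85 mm and grips with 20 to 120 N. Pads are 22 mm wide; open, the fingers measure 114 mm over their backs; the gripper's body (76 mm by 85 mm) begins 54 mm behind the grasp point. The pads swing forward as they close: fully open they stand 13 mm farther back than shut.
Start: joints at [-73.35, 29.874, -2.08, 91.645, 1.215, 58.505, -6.463], TCP at [0.221, 0.585, 0.231] pointing down, gripper open.
Joint ranges: [-166.77, 166.77], [-17.47, 122.26], [-85.68, 81.53], [9.62, 139.38], [-72.42, 252.41], [9.2, 110.78], [-144.41, 144.41]. Speed limits (degrees/s): [108.29, 108.29, 136.94, 136.94, 172.46, 172.46, 172.46].

### API

Orientations are given as a 3x3 rotation matrix whose columns are the frame's x, y, z axes.
In Python, from station import arm gives the robot as it stands. Calls block until the motion is done:
- arm.movep(position, orientation): joint-space move of the TCP to a pose.
- arm.move_l(position, attitude=None, rate=0.15): straight line of the TCP; attitude=None keeps the orientation; rate is the mean speed in m/s.
- arm.set_joints(angles): joint-space move.
- arm.gripper_to(opening): finger opening in m; the grip force is fixed at half the most; returns when the fingers have stopped.
- arm.hold(seconds).
- arm.inverse_kinematics(position, orientation): joint angles nearest the present ones, or None.
- arm.camera(name): name is "scene" or "side" or "wrist"; returns (picture, depth): 384x512x3 uint8, red, green, blue; 384x512 float32, m along the optical axis (not along the pixel's ray), 0 where there is no reading.
- arm.camera_info(name): a dict with "fx", "fy", "cx", "cy" (pixels), "R" (3x3) and "t" (3): a world point X has camera coordinates R X + t. Camera axes: x right, y down, z forward; pixel columns grow to the right and rows downward; lengths in m; the calibration is good to about 2 mm. The wrist camera is an equidistant fisheye: a pixel r from the principal point sees the ray r / f radians off the axis. A picture is of the moment at which its call begins: read the wrist's pose just before it. camera_info takes no time and is no camera call; for the wrist camera it gives the pose at the moment of the call.
A pose or a line that the arm cannot do raises arm.PlanningError and nothing moves.
- arm.job_done(): hands the job in; it is judged then, once.
Trained networks look in the newest picture that a camera, given by its name, has taken for a name from the list of things; names that differ only in an ending like _2 or _b are one class to them, and where a whole thing is asked for, a point or a joint stands for the part that bears it (a point fixed in the world has none). Each returns a list of dicts, best first, with "score" (0 to 1); they miss things now and then, are a little off and sometimes report something else, mostly with a low value. They report only what shows in the picture. A call takes as long as a camera call. They do not tell look-alikes from the thing itself.
- arm.find_in(label, camera): "box" ([centre column, centre row, width, height] in pixels, round what is visible of it).
- arm.tip_of(label, camera): "position" ([column, row] in pixels: a listed point, or the origin of a listed thing).
Readings, each from a call of its own:
- arm.get_t(): time.
- arm.get_joints(): joint angles.
- arm.get_qvel(): joint speeds.
- arm.get_effort(): joint torques, N m.
- arm.get_eef_pos(): TCP position.
- arm.get_ee_rot(): TCP orientation.
- arm.get_contact_force(): force on the tool from outside, world axes, zero at the start.
- arm.get_moment(): the same for the moment, N m.
- arm.get_finger_gap(): finger opening in m.
- arm.get_finger_force(): force on a finger pad.
Only numpy, scipy, OpenCV 4.12 (cv2) and the standard library are available. Lean on these libraries where they do the work, as an engineer would, in place of code of your own. Each camera call takes 0.05 s, during which the arm holds its last target. There are 200 camera calls.

## Working session

There is one attempt and no reset: what is moved stays moved. The work goes in short steps, each a Python script; the robot and the scene stay as the last script left them, time stands still between calls to the robot, and variables do not carry over. Pictures are saved under pics/ and viewed, at most 10 in all, crops included, and the job is handed in when it is done.

```bash
ls; mkdir -p pics; cat > h.py <<'E'
import numpy as np, cv2
from station import arm
def ray(info,u,v,fish=False):
    a=np.array([(u-info['cx'])/info['fx'],(v-info['cy'])/info['fy']])
    if fish:
        th=np.linalg.norm(a); d=np.array([*(a/max(th,1e-9)*np.sin(th)),np.cos(th)])
    else: d=np.array([*a,1.])
    return d
def pts(info,depth,fish=False):
    v,u=np.mgrid[0:depth.shape[0],0:depth.shape[1]]
    x=(u-info['cx'])/info['fx'];y=(v-info['cy'])/info['fy']
    if fish:
        th=np.hypot(x,y)+1e-9; k=np.tan(np.minimum(th,1.5))/th; x,y=x*k,y*k
    P=np.stack([x*depth,y*depth,depth],-1)
    return (P-np.array(info['t']))@np.array(info['R'])
def proj(info,X):
    c=np.array(info['R'])@X+np.array(info['t']); return c[0]/c[2]*info['fx']+info['cx'],c[1]/c[2]*info['fy']+info['cy']
E
python3 - <<'E'
from h import *
ims=[]
for c in ['scene','side']:
    i=arm.camera_info(c);p,d=arm.camera(c);np.savez(f'{c}.npz',p=p,d=d,**i);ims.append(p)
    P=pts(i,d)
    for l in ['cradle','window','jar','mark','key_top','key','tall_jar','short_jar','bottle']:
        try:
            B=arm.find_in(l,c) if l!='window' else []
        except Exception as e: B=[];print(e)
        T=arm.tip_of(l,c) if l!='key' else []
        print(c,l,[(np.round(b['box']).astype(int).tolist(),round(b['score'],2)) for b in B[:4]],
          [(np.round(t['position']).astype(int).tolist(),round(t['score'],2),P[int(t['position'][1]),int(t['position'][0])].round(3).tolist()) for t in T[:4]])
cv2.imwrite('pics/a.png',cv2.cvtColor(cv2.resize(np.vstack(ims),(800,600*1)) if 0 else np.hstack([cv2.resize(x,(400,300)) for x in ims]),cv2.COLOR_RGB2BGR))
cv2.imwrite('pics/s.png',cv2.cvtColor(cv2.resize(ims[0],(800,600)),cv2.COLOR_RGB2BGR))
cv2.imwrite('pics/d.png',cv2.cvtColor(cv2.resize(ims[1],(800,600)),cv2.COLOR_RGB2BGR))
E
```

```text
pics
scene cradle [([287, 194, 76, 50], 0.98)] [([279, 182], 0.79, [0.577, 0.044, 0.088])]
scene window [] [([314, 176], 0.84, [0.556, 0.134, 0.108])]
scene jar [([282, 168, 19, 25], 0.88)] [([281, 179], 0.57, [0.565, 0.045, 0.091])]
scene mark [([282, 170, 25, 25], 0.87)] [([278, 169], 0.96, [0.554, 0.037, 0.112]), ([186, 163], 0.44, [0.464, -0.266, 0.022]), ([312, 172], 0.31, [0.539, 0.125, 0.103])]
scene key_top [([152, 220, 14, 15], 0.49)] [([147, 216], 0.75, [0.697, -0.293, 0.021]), ([187, 161], 0.67, [0.457, -0.261, 0.022]), ([176, 194], 0.53, [0.6, -0.25, 0.019])]
scene key [([177, 198, 17, 12], 0.73), ([153, 217, 13, 16], 0.48), ([186, 164, 16, 7], 0.47)] []
scene tall_jar [([196, 231, 25, 37], 0.9), ([286, 194, 76, 54], 0.52)] []
scene short_jar [([138, 185, 24, 24], 0.95)] [([139, 188], 0.68, [0.615, -0.348, 0.035])]
scene bottle [([396, 182, 22, 44], 0.7), ([287, 193, 74, 56], 0.55)] [([281, 182], 0.43, [0.578, 0.047, 0.088]), ([279, 179], 0.16, [0.565, 0.042, 0.091])]
side cradle [([228, 194, 69, 79], 0.91)] [([225, 192], 0.55, [0.539, 0.017, 0.096])]
side window [] [([214, 168], 0.85, [0.531, 0.122, 0.094])]
side jar [([220, 186, 28, 28], 0.7)] [([225, 190], 0.71, [0.537, 0.015, 0.106])]
side mark [([220, 188, 31, 31], 0.91), ([318, 231, 25, 36], 0.59)] [([214, 193], 0.83, [0.509, 0.018, 0.1])]
side key_top [([230, 300, 17, 13], 0.79), ([282, 280, 20, 14], 0.67), ([318, 281, 14, 16], 0.6)] [([319, 279], 0.78, [0.695, -0.282, 0.022]), ([230, 300], 0.64, [0.469, -0.27, 0.02]), ([284, 276], 0.6, [0.615, -0.243, 0.018])]
side key [([283, 276, 20, 16], 0.59), ([228, 302, 16, 18], 0.58), ([321, 282, 20, 17], 0.54)] []
side tall_jar [([315, 231, 23, 32], 0.68), ([221, 187, 26, 32], 0.65)] [([315, 237], 0.66, [0.727, -0.17, 0.048])]
side short_jar [] [([290, 326], 0.59, [0.578, -0.389, 0.04])]
side bottle [([181, 133, 18, 33], 0.59)] []
```

View pics/s.png

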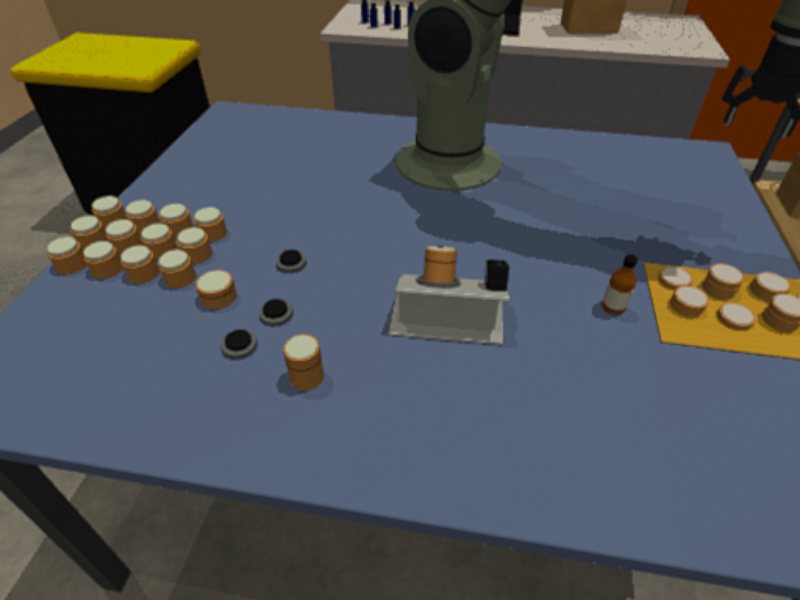

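View pics/d.png

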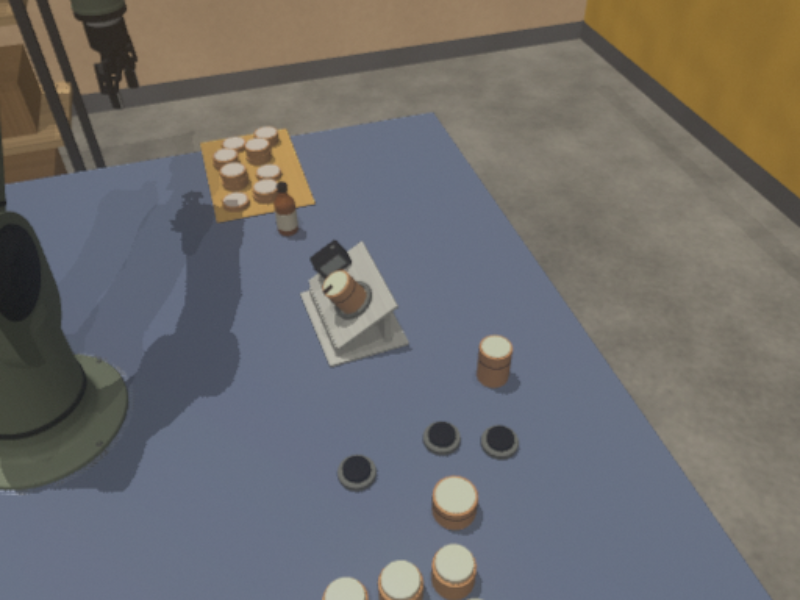

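Scene picture (512-wide pixels): the marked jar is at (281,168) in the cradle at (287,194), with the scanner at (317,176). Its look-alikes are the tall jar (196,231), the short jar (138,185), the loose jars at left and the tray jars at right; only the one in the nest is leaning and marked. The key candidates are (187,165) at about (0.465,-0.265), range 0.53; (176,198) at about (0.61,-0.25), range 0.66; and (152,219) at about (0.695,-0.285), range 0.75. I choose the one nearest the base, at (0.465,-0.265).

Next I look along the jar's axis with the wrist camera.

```bash
cat >> h.py <<'E'
def cradle(yaw):
    c,s=np.cos(np.radians(yaw)),np.sin(np.radians(yaw)); Rz=np.array([[c,-s,0],[s,c,0],[0,0,1]])
    t=np.radians(-30); return Rz@np.array([[np.cos(t),0,np.sin(t)],[0,1,0],[-np.sin(t),0,np.cos(t)]])
def tool(C,phi):  # tool z=-cradle z, tool y at angle phi (deg) from cradle x in plate
    p=np.radians(phi); y=C@[np.cos(p),np.sin(p),0]; z=-C[:,2]; return np.column_stack([np.cross(y,z),y,z])
E
python3 - <<'E'
from h import *
C=cradle(0);print(C.round(3)); o=np.array([.575,.045,.066]); print(np.round(arm.get_ee_rot(),2))
for phi in range(-180,180,30):
    q=[arm.inverse_kinematics(o+C[:,2]*h,tool(C,phi)) for h in (.17,.02)]
    print(phi,[None if x is None else np.round(x).astype(int).tolist() for x in q])
E
```

```text
[[ 0.866  0.    -0.5  ]
 [ 0.     1.     0.   ]
 [ 0.5    0.     0.866]]
[[-0.94  0.35 -0.  ]
 [ 0.35  0.94 -0.  ]
 [-0.   -0.   -1.  ]]
-180 [[0, 10, -20, 135, 64, 14, 102], [6, 33, -26, 131, 120, 23, 51]]
-150 [[-19, 9, 1, 136, 57, 11, 138], [-6, 32, -11, 131, 134, 17, 64]]
-120 [[-68, 17, 61, 138, -69, 10, -66], [-3, 32, -15, 131, 129, 19, 100]]
-90 [[-68, 17, 61, 138, -69, 10, -36], [-4, 32, -14, 131, 130, 19, 129]]
-60 [[-17, 9, -2, 136, 58, 11, -133], [-13, 32, -2, 132, 145, 15, 141]]
-30 [[-17, 9, -2, 136, 58, 11, -103], [38, 55, -73, 129, 105, 57, -130]]
0 [[-17, 9, -2, 136, 58, 11, -73], [31, 46, -61, 129, 106, 45, -106]]
30 [[-17, 9, -2, 136, 58, 11, -43], [31, 46, -61, 129, 106, 45, -76]]
60 [[-17, 9, -2, 136, 58, 11, -13], [31, 46, -61, 129, 106, 45, -46]]
90 [[-17, 9, -2, 136, 58, 11, 17], [31, 46, -61, 129, 106, 45, -16]]
120 [[-17, 9, -2, 136, 58, 11, 47], [31, 46, -61, 129, 106, 45, 14]]
150 [[5, 10, -26, 135, 65, 15, 70], [5, 33, -25, 131, 120, 23, 21]]
```

```bash
python3 - <<'E'
from h import *
C=cradle(0); o=np.array([.575,.045,.066])
arm.movep(o+C[:,2]*.17,tool(C,60))
print(np.round(arm.get_joints()),arm.get_t())
i=arm.camera_info('wrist');p,d=arm.camera('wrist');np.savez('w1.npz',p=p,d=d,**i)
P=pts(i,d,True)
for l in ['cradle','window','jar','mark']:
    T=arm.tip_of(l,'wrist')
    print(l,[(np.round(t['position']).astype(int).tolist(),round(t['score'],2),P[int(t['position'][1]),int(t['position'][0])].round(3).tolist()) for t in T[:3]])
cv2.imwrite('pics/w1.png',cv2.cvtColor(cv2.resize(p,(800,600)),cv2.COLOR_RGB2BGR))
E
```

```text
[-17.   9.  -2. 136.  58.  11. -13.] 3.85
cradle []
window [([321, 115], 0.75, [0.52, 0.121, 0.097])]
jar [([248, 164], 0.69, [0.513, 0.047, 0.119])]
mark [([226, 142], 0.6, [0.522, 0.031, 0.055])]
```

View pics/w1.png

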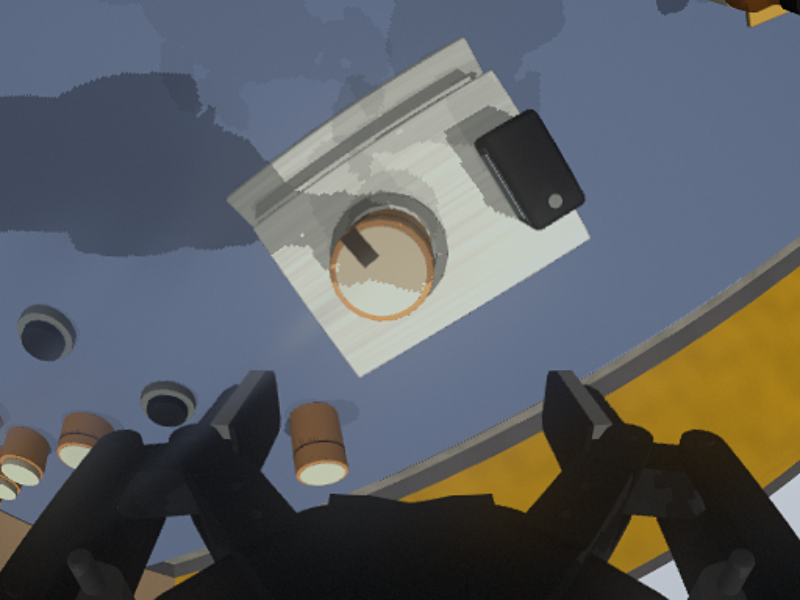

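The wrist picture (800x600) shows the jar lid centred at (383,265), with the bar running to the rim at about (350,233), away from the scanner top at (530,170). Next I fit the plate, lid and bar from the depth.

```bash
cat > fit.py <<'E'
from h import *
from scipy.optimize import least_squares
def fit(fn,o,yaw):
    z=dict(np.load(fn)); P=pts(z,z['d'],True); p=z['p'].astype(int); ok=z['d']>0
    for _ in range(3):
        C=cradle(yaw); L=(P-o)@C
        m=ok&(abs(L[...,2])<.006)&(abs(L[...,0])<.07)&(abs(L[...,1])<.14)&(np.hypot(L[...,0],L[...,1])>.045)&((L[...,1]<.07))
        A=P[m]; c=A.mean(0); n=np.linalg.svd(A-c,full_matrices=False)[2][2]; n*=np.sign(n[2])
        h=((A-o)@n).mean(); o=o+n*h
        yaw=np.degrees(np.arctan2(-n[1],-n[0]))
        C=cradle(yaw)
        # lid
        L=(P-o)@C; m2=ok&(abs(L[...,2]-.062)<.005)&(np.hypot(L[...,0],L[...,1])<.05); X=L[m2]
        hull=cv2.convexHull((X[:,:2]*1e4).astype(np.float32))[:,0]/1e4
        r=least_squares(lambda q:np.hypot(hull[:,0]-q[0],hull[:,1]-q[1])-q[2],[0,0,.028],loss='soft_l1',f_scale=.001).x
        o=o+C@[r[0],r[1],0]
    L=(P-o)@C
    lid=ok&(abs(L[...,2]-.062)<.006)&(np.hypot(L[...,0],L[...,1])<.026)
    bar=lid&(p.sum(-1)<.6*np.median(p[lid].sum(-1))); 
    b=np.median(L[bar][:,:2],0) if bar.any() else [0,0]
    ang=np.degrees(np.arctan2(b[1],b[0]))
    s=ok&(abs(L[...,2]-.046)<.004)&(L[...,1]>.06)&(L[...,1]<.14)&(abs(L[...,0])<.05)
    rect=cv2.minAreaRect((L[s][:,:2]*1e3).astype(np.float32))
    print('tilt',np.degrees(np.arccos(n[2])).round(2),'yaw',yaw.round(2),'o',o.round(4),'lid r,h',r[2].round(4),np.median(L[lid][:,2]).round(4),'bar',ang.round(1),np.hypot(*b).round(4),bar.sum(),'scanner',rect, 'n',m.sum(),lid.sum())
    return o,yaw,ang
if __name__=='__main__':
    import sys
    fit(sys.argv[1],np.array([.56,.045,.066]),0.)
E
python3 fit.py w1.npz
```

```text
tilt 30.28 yaw 3.53 o [0.5487 0.0422 0.0662] lid r,h 0.0275 0.0628 bar -172.2 0.0166 275 scanner ((0.09325790405273438, 99.3905258178711), (62.453521728515625, 37.13303756713867), 0.023137317970395088) n 10832 3064
```

```bash
python3 - <<'E'
from h import *
o=np.array([.5487,.0422,.0662]);C=cradle(3.53)
for phi in range(-180,180,30):
    q=[arm.inverse_kinematics(o+C[:,2]*h,tool(C,phi)) for h in (.17,.12,.08,.02)]
    print(phi,[None if x is None else np.round(x).astype(int).tolist() for x in q])
E
```

```text
-180 [[1, 7, -19, 139, 62, 10, 108], [-3, 15, -14, 139, 106, 10, 64], [-7, 21, -9, 138, 133, 12, 37], [-7, 31, -9, 135, 148, 18, 23]]
-150 [[4, 7, -22, 139, 62, 11, 137], [-3, 15, -14, 139, 106, 10, 94], [-10, 21, -6, 138, 138, 12, 62], [-11, 31, -3, 135, 157, 17, 44]]
-120 [None, [-3, 15, -14, 139, 106, 10, 124], [-13, 21, -3, 138, 144, 11, 86], [-12, 31, -2, 135, 158, 17, 73]]
-90 [None, None, [-13, 21, -3, 138, 144, 11, 116], [-12, 31, -2, 135, 158, 17, 103]]
-60 [[-3, 7, -14, 139, 60, 10, -131], None, [-33, 24, 23, 139, 199, 11, 89], [-22, 31, 10, 136, 179, 16, 110]]
-30 [[-5, 7, -12, 139, 59, 9, -100], [43, 30, -73, 137, 91, 36, -126], [41, 39, -73, 136, 99, 44, -130], [39, 53, -73, 133, 107, 54, -130]]
0 [[-3, 7, -14, 139, 60, 10, -71], [-3, 15, -15, 138, 106, 10, -116], [8, 23, -27, 137, 116, 18, -124], [14, 34, -35, 134, 122, 27, -126]]
30 [[-3, 7, -14, 139, 60, 10, -41], [27, 20, -49, 137, 94, 22, -72], [0, 22, -17, 137, 124, 14, -103], [12, 33, -32, 134, 124, 25, -99]]
60 [[-3, 7, -14, 139, 60, 10, -11], [-4, 15, -14, 139, 107, 10, -57], [17, 25, -38, 137, 109, 22, -56], [17, 35, -38, 134, 119, 28, -63]]
90 [[-6, 7, -11, 139, 59, 9, 20], [-1, 15, -17, 138, 105, 11, -25], [10, 23, -30, 137, 114, 18, -32], [12, 33, -32, 134, 124, 25, -38]]
120 [[-2, 7, -16, 139, 61, 10, 49], [-2, 15, -15, 138, 106, 11, 5], [3, 22, -21, 137, 120, 16, -9], [6, 32, -25, 134, 130, 22, -16]]
150 [[1, 7, -19, 139, 62, 10, 78], [-5, 15, -12, 139, 108, 10, 32], [-3, 22, -14, 137, 127, 14, 14], [-1, 31, -16, 135, 139, 19, 4]]
```

```bash
python3 - <<'E'
from h import *
o=np.array([.5487,.0422,.0662]);C=cradle(3.53); z=C[:,2]; T=tool(C,140)
arm.movep(o+z*.125,T); print(np.round(arm.get_joints()))
arm.move_l(o+z*.024,T,rate=.08)
q=np.array(arm.get_joints());print(np.round(q),arm.get_t(),np.round(arm.get_contact_force(),1), ((np.array(arm.get_eef_pos())-o)@C).round(4))
if q[6]-98>-143:
    arm.gripper_to(.05); print('gap',arm.get_finger_gap(),arm.get_finger_force(),np.round(arm.get_contact_force(),1))
    q[6]-=97.8; arm.set_joints(q.tolist()); print('f',np.round(arm.get_contact_force(),1),arm.get_moment(),arm.get_finger_gap(),((np.array(arm.get_eef_pos())-o)@C).round(4))
    print(arm.get_t())
E
```

```text
[ -4.  14. -13. 139. 103.  10.  26.]
[  8.  32. -28. 135. 127.  23.   8.] 6.3167 [ 0.  -1.   0.4] [0.0002 0.     0.0244]
gap 0.05460354745338401 59.879350662231445 [-9.2 -1.5 15.1]
f [-4.   0.   5.3] [-0.16470423  0.6902229  -0.18901382] 0.054705156894924195 [ 0.0002 -0.      0.0246]
8.2917
```

```bash
python3 - <<'E'
from h import *
from fit import fit
o=np.array([.5487,.0422,.0662]);C=cradle(3.53); z=C[:,2]
arm.gripper_to(.085)
T=np.array(arm.get_ee_rot())
print(arm.get_t(), np.degrees(np.arctan2(*(C.T@T[:,1])[[1,0]])))
try: arm.move_l(o+z*.125,T,rate=.1)
except arm.PlanningError as e:
    print(e); arm.move_l(o+z*.1,T,rate=.1)
i=arm.camera_info('wrist');p,d=arm.camera('wrist');np.savez('w2.npz',p=p,d=d,**i)
cv2.imwrite('pics/w2.png',cv2.cvtColor(p,cv2.COLOR_RGB2BGR))
print(np.round(arm.get_joints()),arm.get_t())
fit('w2.npz',o,3.53)
E
```

```text
8.7 42.22091881036302
[ -2.  15. -16. 139. 102.  10. -70.] 9.9083
tilt 30.34 yaw 3.58 o [0.5482 0.0407 0.0658] lid r,h 0.0277 0.063 bar 87.7 0.0166 354 scanner ((1.0024471282958984, 100.58816528320312), (36.66154098510742, 62.309654235839844), 89.74003601074219) n 12293 3782
```

View pics/w2.png

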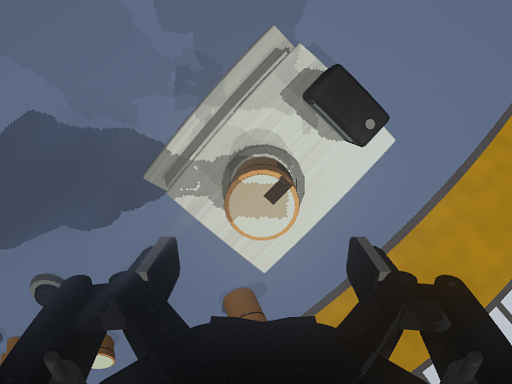

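The jar is seated and its bar now points at the scanner: bar at (279,191), lid centre (262,204), scanner (345,105). I cross-check the angle from the bar's own edges, without using the lid centre.

```bash
python3 - <<'E'
from h import *
for fn,o,y,g in (('w1.npz',[.5487,.0422,.0662],3.53,-172),('w2.npz',[.5482,.0407,.0658],3.55,88)):
    z=dict(np.load(fn));C=cradle(y);P=pts(z,z['d'],True);p=z['p'].astype(int)
    # image-ray intersect lid plane => exact, no depth noise
    L=(P-np.array(o))@C; cam=(-np.array(z['R']).T@z['t']-o)@C
    k=(.0625-cam[2])/(L[...,2]-cam[2]); X=cam+k[...,None]*(L-cam)
    lid=(abs(L[...,2]-.0625)<.006)&(np.hypot(X[...,0],X[...,1])<.027)
    for t in (130,160,190,220):
        m=(lid&(p.sum(-1)<t)&(p.max(-1)-p.min(-1)<40)).astype(np.uint8)
        n,lab,st,_=cv2.connectedComponentsWithStats(m); m=lab==1+np.argmax(st[1:,4])
        r=cv2.minAreaRect((X[m][:,:2]*1e3).astype(np.float32)); c=np.cov(X[m][:,:2].T); w,v=np.linalg.eigh(c)
        a=np.degrees(np.arctan2(v[1,1],v[0,1])); print(fn,t,m.sum(),np.round(r[0],1),np.round(r[1],1),round(r[2],1),'pca',round(a,1),'cent',np.degrees(np.arctan2(*X[m][:,:2].mean(0)[::-1])).round(1))
E
```

```text
<stdin>:6: RuntimeWarning: divide by zero encountered in divide
<stdin>:6: RuntimeWarning: invalid value encountered in multiply
Traceback (most recent call last):
ValueError: attempt to get argmax of an empty sequence
```

```bash
python3 -W ignore - <<'E'
from h import *
for fn,o,y,g in (('w1.npz',[.5487,.0422,.0662],3.53,-172),('w2.npz',[.5482,.0407,.0658],3.55,88)):
    z=dict(np.load(fn));C=cradle(y);P=pts(z,z['d'],True);p=z['p'].astype(int)
    L=(P-np.array(o))@C; cam=(-np.array(z['R']).T@z['t']-o)@C
    k=(.0625-cam[2])/(L[...,2]-cam[2]); X=cam+k[...,None]*(L-cam)
    lid=(abs(L[...,2]-.0625)<.006)&(np.hypot(X[...,0],X[...,1])<.025)
    med=np.median(p[lid].sum(-1)); print(med,p[lid].sum(-1).min())
    for f in (.4,.5,.6):
        m=(lid&(p.sum(-1)<med*f)).astype(np.uint8)
        n,lab,st,_=cv2.connectedComponentsWithStats(m)
        if n<2: continue
        m=lab==1+np.argmax(st[1:,4])
        r=cv2.minAreaRect((X[m][:,:2]*1e3).astype(np.float32)); w,v=np.linalg.eigh(np.cov(X[m][:,:2].T))
        print(fn,f,m.sum(),np.round(r[0],1),np.round(r[1],1),round(r[2],1),'pca',np.degrees(np.arctan2(v[1,1],v[0,1])).round(1),'cent',np.degrees(np.arctan2(*X[m][:,:2].mean(0)[::-1])).round(1))
E
```

```text
479.0 158
w1.npz 0.4 157 [-18.2  -2.7] [13.1  8.9] 7.6 pca -171.6 cent -171.8
w1.npz 0.5 244 [-16.   -2.5] [17.6  9.6] 5.3 pca -172.8 cent -171.6
w1.npz 0.6 260 [-15.8  -2.3] [17.9  9.9] 7.4 pca -173.6 cent -171.4
477.0 153
w2.npz 0.4 276 [ 0.6 15.9] [17.4  8.9] 88.7 pca 86.5 cent 87.4
w2.npz 0.5 331 [ 0.8 15.9] [17.9  9.8] 89.8 pca 89.2 cent 87.2
w2.npz 0.6 335 [ 0.6 15.8] [17.9  9.8] 88.7 pca 89.5 cent 87.2
```

Edge fits put the bar at 88–90°, so the mark faces the window to within 1–2°. On to the key.

```bash
python3 - <<'E'
from h import *
D=np.array([[-1,0,0],[0,1,0],[0,0,-1.]])
a=np.arctan2(-.265,.465)
opts=[]
for s in range(0,360,45):
    t=np.radians(s); R=np.array([[np.cos(t),-np.sin(t),0],[np.sin(t),np.cos(t),0],[0,0,1]])@D
    q=arm.inverse_kinematics([.45,-.255,.2],R)
    if q is not None: opts.append((np.abs(np.array(q)-arm.get_joints()).max(),s,R,q))
opts.sort(key=lambda x:x[0]); print([(round(x[0]),x[1]) for x in opts])
s,R,q=opts[0][1:]; np.save('R.npy',R)
arm.movep([.45,-.255,.2],R); arm.gripper_to(0.); print(arm.get_t(),np.round(arm.get_joints()))
i=arm.camera_info('wrist');p,d=arm.camera('wrist');np.savez('w3.npz',p=p,d=d,**i); P=pts(i,d,True)
for t in arm.tip_of('key_top','wrist')+arm.find_in('key','wrist'):
    u,v=(t.get('position') or t['box'])[:2] if not isinstance(t.get('position'),np.ndarray) else t['position']
    print(round(u),round(v),round(t['score'],2),P[int(v),int(u)].round(3))
m=(d>0)&(abs(P[...,2]-.022)<.018)&(P[...,2]>.008)&(np.hypot(P[...,0]-.465,P[...,1]+.265)<.06)
b=m&(z:=p.astype(int).sum(-1)<110)
for k in (m,b):
    if k.sum()>20:
        X=P[k]; c,r=cv2.minEnclosingCircle((X[:,:2]*1e3).astype(np.float32)); print(k.sum(),np.round(c,1),round(r,1),X[:,2].max().round(4),np.median(X,0).round(4))
cv2.imwrite('pics/w3.png',cv2.cvtColor(p,cv2.COLOR_RGB2BGR))
E
```

```text
[(74, 135), (82, 270), (93, 225), (105, 180), (110, 315), (121, 90), (147, 0), (185, 45)]
12.4083 [  67.   34.  -61.  108.   35.   59. -144.]
126 16 0.9 [ 0.698 -0.278  0.022]
150 79 0.73 [ 0.617 -0.244  0.023]
257 154 0.58 [ 0.47  -0.267  0.022]
55 308 0.73 [0.528 0.011 0.118]
156 80 0.71 [ 0.61  -0.248  0.025]
129 17 0.65 [ 0.692 -0.281  0.024]
257 156 0.64 [ 0.469 -0.265  0.021]
2138 [ 467.9 -266.4] 29.9 0.0246 [ 0.4688 -0.2679  0.0213]
```

View pics/w3.png

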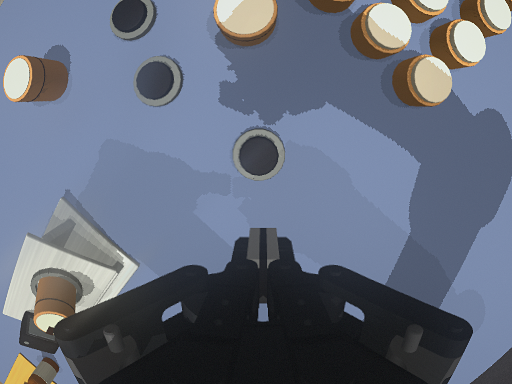

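The key sits at pixel (258,154), isolated and nearest the base; it measures (0.468, -0.2665, 0.0215). The other two keys are at (157,80) and (132,17). I press in small steps, watching the force.

```bash
python3 - <<'E'
from h import *
x,y=.468,-.2665
arm.move_l([x,y,.06],None,.15); arm.move_l([x,y,.027],None,.06)
f0=arm.get_contact_force()[2]; z=.027; print('f0',round(f0,1),arm.get_t(),np.round(arm.get_eef_pos(),4))
while z>.008 and arm.get_t()<40:
    z-=.001; arm.move_l([x,y,z],None,.03); f=arm.get_contact_force()[2]-f0
    print(round(z,4),round(f,1),arm.get_eef_pos()[2].round(4))
    if f>14: break
arm.hold(.3); print(arm.get_contact_force()[2]-f0)
i=arm.camera_info('wrist')
arm.move_l([x,y,.12],None,.12); arm.hold(.3)
print(arm.get_t(),arm.get_contact_force())
for c in ('scene','side'):
    p,d=arm.camera(c); cv2.imwrite(f'pics/e_{c}.png',cv2.cvtColor(p,cv2.COLOR_RGB2BGR))
E
```

```text
f0 0.6 14.35 [ 0.4682 -0.2664  0.0272]
0.026 -0.5 0.0262
0.025 -1.0 0.025
0.024 -0.7 0.0239
0.023 -0.9 0.0229
0.022 1.1 0.022
0.021 1.2 0.021
0.02 1.6 0.02
0.019 1.9 0.019
0.018 3.0 0.018
0.017 3.8 0.017
0.016 6.0 0.0161
0.015 24.4 0.0157
23.620132154265434
18.975 [-0.50040246 -0.4220983  -0.30511878]
```

The key bottomed out: it touched at about 22 mm, the force jumped at 16 mm, and it was released. One last check of the jar before handing in.

```bash
python3 -c "
import cv2
a=cv2.imread('pics/e_side.png')[140:320,170:350];cv2.imwrite('pics/e.png',cv2.resize(a,(600,600),interpolation=cv2.INTER_CUBIC))"
```

```text
(no output)
```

View pics/e.png

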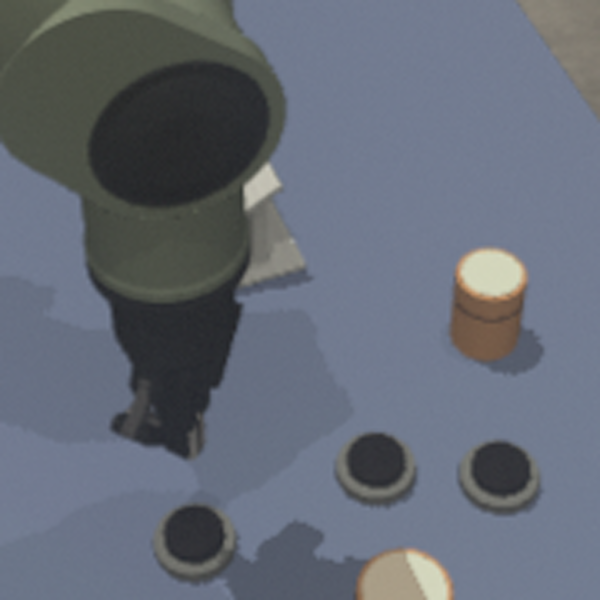

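The gripper is clear of the key, now up at (195,535) in the crop. The arm hides the station here, but the wrist picture just before the press showed the jar seated, and nothing has touched it since.

```bash
python3 -c "
from station import arm
print(arm.job_done(),arm.get_t())"
```

```text
the job is handed in; nothing more can be done
the job is handed in; nothing more can be done
```

I turned the jar so its mark faces the scanner window (bar on the lid measured within about 3°), left it seated and let go, then pushed the nearest key fully down, let it come up, and handed the job in after about 19 s.

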